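Set the noodle wrapper's size slide under its dust cover

TASK

The bundle wrapper has to be set for large bundles. Lever up the hinged dust cover of its selector box with the blade of the palette knife, put it right over so that it rests leaning back open, lay the knife down flat on the bench, and slide the black selector grip fully home to the stop at the large-disc end. Leave the tape dispenser and the scissors where they are.

Things in the scene. Friction and masses are not known exactly. Their poses are not given: they have to be found in the camera images.
- selector: Grey steel selector box fixed to the bench, 90 (x) x 240 (y) x 74 mm high; origin: centre of its underside; its -x side is the front, facing the robot at yaw 0. A recess in its top (x -35 to +30, y -90 to +90 mm, floor at z 30 mm) lies under the dust cover. Front wall x -45 to -35 mm, top only at z 60 mm; rear wall top at z 70 mm; shoulders at both y ends at z 74 mm.
- slot (a point): Middle of the slot between the front wall's top and the shut cover: the slot is 14 mm high (selector z 60 to 74 mm), 170 mm long in y; point at selector x -45, y 0, z 67 mm.
- large_disc (a point): Centre of the large flat steel disc, 20 mm across, on the selector's shoulder at the +y end (selector y +108, z 76 mm). A small disc, 8 mm across, marks the other end.
- cover (a joint): Hinge of the dust cover, rad: 0 shut and level, grows as the front edge rises, 1.57 upright, stop at 2.1 (leaning back). The cover is a plain aluminium plate 92 (x) x 170 (y) x 4 mm, about 0.15 kg, no handle, hinged along the selector's rear. It falls shut by itself before upright and back onto its stop past upright.
- cover_hinge (a point): Middle of the hinge line (line along the selector's y), at selector x +37, y 0, z 74 mm, in the plane of the shut cover's underside. Behind it (selector x +100 to +200, y -110 to +110 mm, up to 107 mm high) stands the wrapper's forming cradle with a paper-wrapped bundle in it, all fixed.
- cover_lip (a point): Middle of the cover's free front edge, at its underside; moves with the cover. Shut, it is at selector x -55, z 74 mm and stands 10 mm out past the front wall.
- slide (a joint): Travel of the selector grip, m: 0 at the stop at the small-disc end, grows towards the large disc (+y of the selector), stop at 0.075. Friction about 2 N.
- slide_top (a point): Centre of the top of the black plastic selector grip, 24 (x) x 16 (y) mm, standing in the recess under the cover at selector x -5 mm, its top at z 57 mm, foot plate 30 mm long in y, up to z 36 mm.
- knife: Palette knife lying on the bench, 195 mm long along its x, about 0.12 kg. Dark wooden handle x -85 to +20 mm, 22 mm wide (y) and 24 mm high (z 0 to 24 mm); stiff steel blade to x +110 mm, 30 mm wide and 3 mm thick, its mid-plane at z 12 mm, round end. Origin: on the handle's underside near the centre of mass, a good place to grip.
- knife_tip (a point): End of the knife's blade, mid-thickness, at knife x +110, z 12 mm.
- tape: Grey tape dispenser, 150 (x) x 60 (y) x 86 mm high, loose, 0.7 kg; origin under its centre. To be left alone.
- scissors: Scissors with black handles, 190 mm long, lying flat (12 mm high) in front of the selector; origin near the pivot, on the bench. To be left alone.
Mind the look-alikes: they are no part of the job. There is more than one size of the knife; the one meant has the size given above.

How it is judged:
On the way, in this order (a step that is already met when the one before it is completed fails the run):
1. the knife carries the cover up past 25 degrees (value of joint cover above 0.44 rad and contact force between knife and cover above 0.05 N), for 0.04 s.
2. the cover is over, leaning back open (value of joint cover above 1.75 rad), for 0.2 s.
3. the grip is at the stop at the large-disc end (value of joint slide above 0.071 m), for 0.2 s.
At the end, for the whole second after the job is handed in: The cover leans back open past upright (over 1.75 rad), the selector grip is within 4 mm of the stop at the large-disc end, and the knife lies still and flat on the bench (its origin below 30 mm and its tip below 35 mm in height) (value of joint cover above 1.75 rad and value of joint slide above 0.071 m and height (world z) of knife_tip below 0.035 m and height (world z) of knife between -0.01 and 0.03 m and linear speed of knife below 0.02 m/s); the robot touches nothing.
It fails at once if the tape dispenser or the scissors moved by more than 30 mm (distance of any of tape, scissors from where it was at the start of the episode above 0.03 m).
It also fails if it takes over 69 s, if anything falls off the work surface, if the arm or the gripper's body presses on something with over 40 N, if the wrist force passes 120 N, or if a joint passes its speed limit or range.

ROBOT

A 6-joint arm with a two-finger parallel gripper is mounted at the origin on the work surface. World frame = base frame: x ahead of the robot, y to its left, z up, the work surface at z = 0. Lengths are in m, angles in rad, forces in N, time in s.
With the tool pointing down it reaches from about 0.375 to 0.9 m from the base axis. Payload 3.1 kg.
Tool frame: the origin (TCP) lies midway between the tips of the shut fingers; the grasp point (between the pads) lies 19 mm behind it; z points along the fingers, y is the line along which they close (so a half turn about z gives the same grasp; the last joint's range is limited). The gripper opens to 87 mm and grips with 3 to 60 N. Pads are 19 mm wide; open, the fingers measure 117 mm over their backs; the gripper's body (75 mm by 190 mm) begins 51 mm behind the grasp point.
Start: joints at [-1.49, 0.527, 1.433, -0, 1.181, -0.178], TCP at [0.16, -0.604, 0.196] pointing down, gripper open.
Joint ranges: [-3.08, 3.08], [-0.75, 2.2], [0.22, 2.44], [-1.43, 4.57], [0, 2.65], [-2.85, 2.85]. Speed limits (rad/s): [2.79, 2.79, 3.14, 3.14, 3.14, 3.14].

INTERFACE

Orientations are given as a unit quaternion [x, y, z, w].
In Python, from rig import robot gives the robot as it stands.
- The arm moves only by the shell command python3 -m jog 'ROWS' [FORCE]. ROWS is a JSON object of lists of equal length, an entry for each row: "dp": the shift along the tool's x, y, z in mm, a list of three; "delta_rot": the turn, a rotation vector about the tool's x, y, z in rad, a list of three; "gripper": the opening, from -1 (shut) to 1 (fully open). A call has 1 to 12 rows; each row is the pose to reach, as a shift and turn from the pose commanded when the call began, along the tool's axes at that moment; what a row does not reach only later rows make up. A row lasts 1/10 s, in which the tool goes at most 50 mm and 8.59 degrees, less where a joint would pass 70% of its speed; a pose out of reach is approached as far as the arm can. A call with a gripper value outside its range is refused whole. The fingers move at their own pace and stop on an object; FORCE is the grip in N (left out, the last holds). Time passes only in rows, so rows that repeat a pose let the fingers close. It gives the time, the measured TCP pose, the force, the opening and the grip force at its end, in the units of the state.
- robot.get_obs(): the state, without advancing time (a new reading comes with each control period).
- robot.camera(name): name is "side" or "top"; returns the picture (384x512x3 uint8, red, green, blue); there is no depth.
- robot.camera_model(name): a dict with "fx", "fy", "cx", "cy" (pixels), "k1" (the pictures are not rectified: a ray, as slopes to the right and down, at radius r is drawn at 1 + k1 r^2 times it, then the intrinsics apply), "xyz" and "orientation" of the camera in the world. Camera axes: x right, y down, z forward; pixel columns grow to the right and rows downward; lengths in m; the calibration is good to about 2 mm. A picture is of the moment at which its call begins. camera_model takes no time and is no camera call.
- robot.hand_in(): hands the job in; it is judged then, once.
Trained networks look in the newest picture that a camera, given by its name, has taken for a name from the list of things; names that differ only in an ending like _2 or _b are one class to them, and where a whole thing is asked for, a point or a joint stands for the part that bears it (a point fixed in the world has none). Each returns a list of dicts, best first, with "score" (0 to 1); they miss things now and then, are a little off and sometimes report something else, mostly with a low value. They report only what shows in the picture. A call takes as long as a camera call. They do not tell look-alikes from the thing itself.
- robot.search_frame(name, camera): "rect" ([left, top, right, bottom] in pixels, round what is visible of it).
The state is a dict: "time": time; "q": joint angles; "joint_velocities": joint speeds; "joint_torque": joint torques, N m; "position": TCP position; "tool_rot": TCP orientation; "ft_force": force on the tool from outside, world axes, zero at the start; "moment": the same for the moment, N m; "grip_width": finger opening in m; "grip_force": force on a finger pad.
Only numpy, scipy, OpenCV 4.12 (cv2) and the standard library are available. Lean on these libraries where they do the work, as an engineer would, in place of code of your own. Each camera call takes 0.05 s, during which the arm holds its last target. There are 200 camera calls.

## Working session

There is one attempt and no reset: what is moved stays moved. The work goes in short steps, Python scripts to look and compute and a shell command to move; the robot and the scene stay as the last step left them, time stands still between calls to the robot, and variables do not carry over. Pictures are saved under pics/ and viewed, at most 10 in all, crops included, and the job is handed in when it is done.

```bash
ls; mkdir -p pics; python3 - <<'E'
from rig import robot
import cv2
o=robot.get_obs(); print({k:o[k] for k in('time','position','tool_rot','grip_width')})
for c in('top','side'):
    im=robot.camera(c); cv2.imwrite(f'pics/{c}0.png',im[:,:,::-1]); print(c,robot.camera_model(c))
    for n in('selector','knife','slide_top','tape','scissors','large_disc','cover'):
        print(n,[(round(d['score'],2),[round(v) for v in d['rect']]) for d in robot.search_frame(n,c)][:4])
E
```

```text
pics
{'time': 0.0, 'position': array([ 0.15992173, -0.60337072,  0.19526833]), 'tool_rot': array([ 9.91637412e-01,  1.29050606e-01,  3.86116516e-05, -1.08790040e-03]), 'grip_width': 0.087313256716334}
top {'fx': 455.97113480301294, 'fy': 455.97113480301294, 'cx': 255.41300974196182, 'cy': 177.6945859189833, 'k1': 0.010470958655685408, 'xyz': array([0.16219043, 0.0327444 , 1.54232095]), 'orientation': array([ 0.7225837 , -0.68248482,  0.07406324, -0.08125212])}
selector [(0.93, [238, 82, 328, 170])]
knife [(0.64, [124, 219, 176, 281]), (0.61, [347, 164, 364, 208]), (0.57, [184, 154, 198, 213])]
slide_top []
tape [(0.66, [347, 163, 368, 204])]
scissors [(0.7, [261, 169, 283, 220])]
large_disc [(0.88, [240, 80, 329, 169])]
cover [(0.81, [251, 125, 306, 162])]
side {'fx': 375.5020860008329, 'fy': 375.5020860008329, 'cx': 255.33232209015904, 'cy': 196.0574064579967, 'k1': -0.029854975041564334, 'xyz': array([0.00542111, 0.70684865, 0.90783339]), 'orientation': array([-0.27830532,  0.88460297, -0.35386299,  0.12167462])}
selector [(0.91, [176, 125, 271, 207])]
knife [(0.85, [188, 242, 244, 275]), (0.63, [209, 324, 312, 349]), (0.17, [180, 125, 271, 208])]
slide_top [(0.45, [208, 153, 265, 187])]
tape [(0.67, [280, 135, 321, 165]), (0.43, [179, 126, 272, 205])]
scissors [(0.61, [248, 193, 299, 222])]
large_disc [(0.73, [176, 125, 272, 203])]
cover [(0.29, [177, 125, 271, 204])]
```

```bash
cat > h.py <<'E'
import numpy as np, cv2
from scipy.spatial.transform import Rotation as R
from rig import robot
def ray(c,uv):
    m=robot.camera_model(c); K=np.array([[m['fx'],0,m['cx']],[0,m['fy'],m['cy']],[0,0,1]])
    p=cv2.undistortPoints(np.array(uv,float).reshape(-1,1,2),K,np.array([m['k1'],0,0,0.])).reshape(-1,2)
    d=R.from_quat(m['orientation']).apply(np.c_[p,np.ones(len(p))]); return np.array(m['xyz']),d
def atz(c,uv,z):
    o,d=ray(c,uv); return o+d*((z-o[2])/d[:,2])[:,None]
def proj(c,P):
    m=robot.camera_model(c); p=R.from_quat(m['orientation']).inv().apply(np.atleast_2d(P)-m['xyz'])
    s=p[:,:2]/p[:,2:]; s=s*(1+m['k1']*(s**2).sum(1))[:,None]
    return s*[m['fx'],m['fy']]+[m['cx'],m['cy']]
E
python3 - <<'E'
import cv2
a=cv2.imread('pics/top0.png');b=cv2.imread('pics/side0.png')
a=cv2.resize(a[60:300,100:400],None,fx=2.6,fy=2.5,interpolation=cv2.INTER_CUBIC)
cv2.imwrite('pics/a.png',a)
cv2.imwrite('pics/b.png',cv2.resize(b[110:360,140:400],None,fx=2.4,fy=2.4,interpolation=cv2.INTER_CUBIC))
E
```

```text
(no output)
```

View pics/a.png

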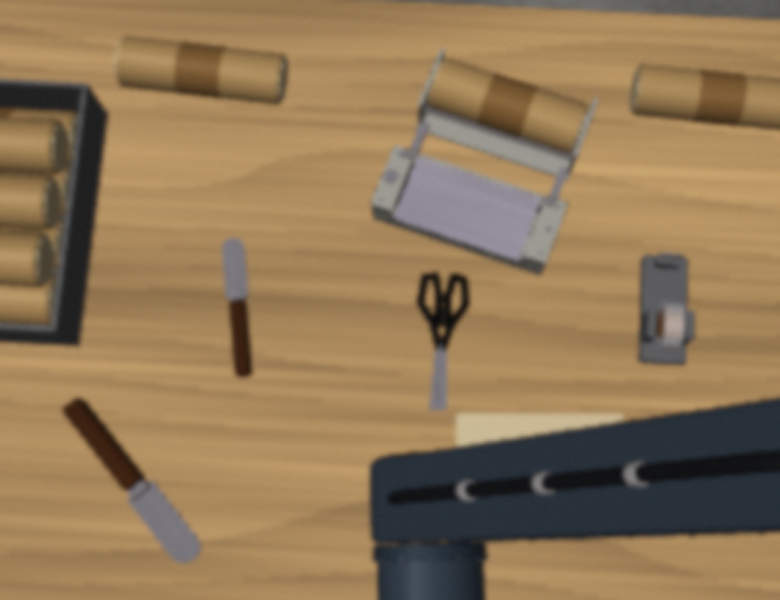

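View pics/b.png

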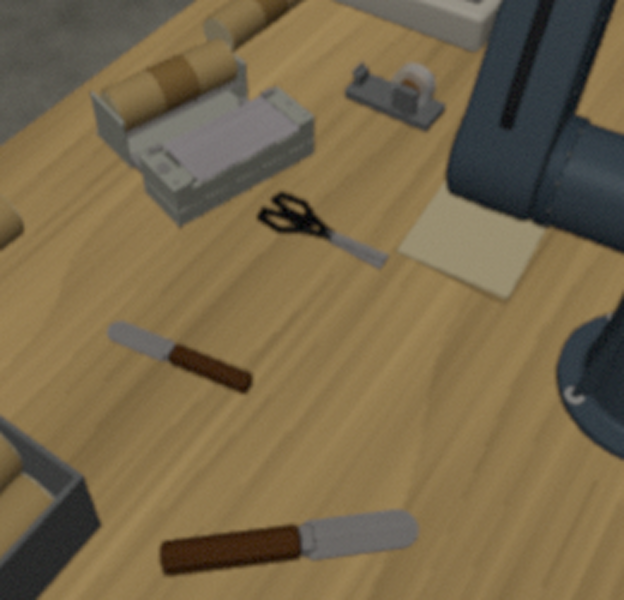

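The top view shows two knives (A at full-frame pixel (191,182), B at (150,252)), the selector with its large disc on the left at crop (391,177), the scissors in front of it and the tape on the right. Next I measure the knife lengths and the selector pose.

```bash
python3 - <<'E'
from h import *
f=lambda u,v:(100+u/2.6,60+v/2.5)
g=lambda u,v:(140+u/2.4,110+v/2.4)
for n,t,e,ts,es in(('A',(233,238),(244,376),(110,326),(249,385)),('B',(190,560),(72,400),(416,527),(163,560))):
    T=atz('top',[f(*t),f(*e)],.012);S=atz('side',[g(*ts),g(*es)],.012);print(n,T.round(3).tolist(),np.linalg.norm(T[0]-T[1]),S.round(3).tolist(),np.linalg.norm(S[0]-S[1]))
# high-res crop of selector
im=cv2.imread('pics/top0.png');a=cv2.resize(im[75:180,230:340],None,fx=5,fy=5,interpolation=cv2.INTER_CUBIC)
im=cv2.imread('pics/side0.png');b=cv2.resize(im[120:215,170:280],None,fx=5,fy=5,interpolation=cv2.INTER_CUBIC)
c=np.zeros((525,800,3),np.uint8);c=np.vstack([a[:,:550]]);
cv2.imwrite('pics/c.png',c)
E
```

```text
A [[0.571, 0.291, 0.012], [0.379, 0.26, 0.012]] 0.19476866391349032 [[0.57, 0.295, 0.012], [0.378, 0.265, 0.012]] 0.19356865389523803
B [[0.133, 0.307, 0.012], [0.334, 0.48, 0.012]] 0.2648669169475901 [[0.135, 0.305, 0.012], [0.327, 0.48, 0.012]] 0.260002462208138
```

View pics/c.png

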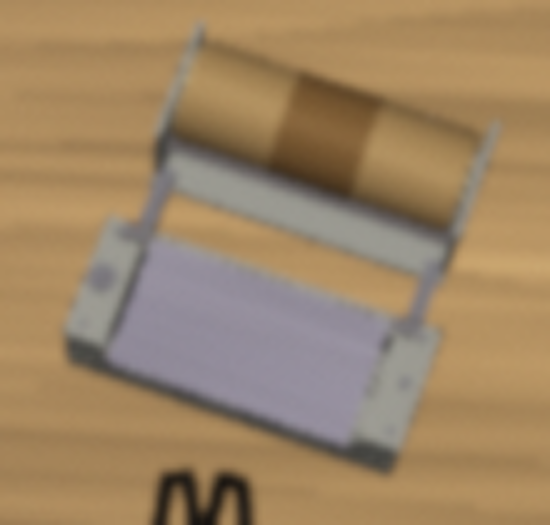

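```bash
python3 - <<'E'
from h import *
from scipy.optimize import least_squares
f=lambda u,v:(230+u/5,75+v/5); g=lambda u,v:(140+u/2.4,110+v/2.4)
M=[((0,108,76),f(101,278)),((0,-108,76),f(405,383)),((45,120,74),f(108,218)),((-45,120,74),f(68,340)),((45,-120,74),f(440,332)),((-45,-120,74),f(393,458)),
((-55,85,78),f(104,358)),((-55,-85,78),f(350,445)),((37,85,78),f(155,235))]
N=[((0,108,76),g(168,172))]
def T(p,P): return R.from_euler('z',p[2]).apply(np.array(P)/1e3)+[p[0],p[1],0]
r=lambda p:np.r_[(proj('top',T(p,[m[0] for m in M]))-[m[1] for m in M]).ravel()]
s=least_squares(r,[.6,0,0],loss='soft_l1');print(s.x,r(s.x).reshape(-1,2).round(1).tolist())
print(np.array(atz('side',[g(168,172)],.076)),T(s.x,(0,108,76)))
for p in[(0,108,76),(-45,0,67),(37,0,74),(150,0,107),(-5,-37,57)]:print(p,T(s.x,p).round(3))
f=lambda u,v:(100+u/2.6,60+v/2.5)
print('sciss',atz('top',[f(430,275),f(460,275),f(438,408),f(420,305),f(467,300)],.01).round(3).tolist())
E
```

```text
[ 0.61945389 -0.0195848  -0.29751875] [[0.2, 0.0], [0.0, 0.4], [0.1, -0.8], [-1.3, -1.4], [0.7, -0.1], [1.4, -1.0], [0.2, 0.8], [-0.9, 0.5], [-0.5, 0.9]]
[[0.63886357 0.0915135  0.076     ]] [0.65111396 0.08367042 0.076     ]
(0, 108, 76) [0.651 0.084 0.076]
(-45, 0, 67) [ 0.576 -0.006  0.067]
(37, 0, 74) [ 0.655 -0.03   0.074]
(150, 0, 107) [ 0.763 -0.064  0.107]
(-5, -37, 57) [ 0.604 -0.053  0.057]
sciss [[0.534, 0.026, 0.01], [0.536, -0.014, 0.01], [0.35, 0.005, 0.01], [0.49, 0.036, 0.01], [0.501, -0.025, 0.01]]
```

A is 195 mm, so it is the knife (B is about 262 mm, too long). Before reaching I'll overlay the fitted models on a close crop from the side.

```bash
cat >> h.py <<'E'
SEL=[0.6195,-0.0196,-0.2975]
def sel(P): return R.from_euler('z',SEL[2]).apply(np.array(P,float)/1e3)+[SEL[0],SEL[1],0]
def go(x,y,z,yaw):
    o=robot.get_obs(); r=R.from_quat(o['tool_rot']); t=R.from_euler('z',yaw)*R.from_euler('x',np.pi)
    print('t',round(o['time'],2),'dp',(r.inv().apply(np.array([x,y,z])-o['position'])*1e3).round(1),'rot',(r.inv()*t).as_rotvec().round(3))
E
python3 - <<'E'
from h import *
im=cv2.imread('pics/side0.png');s=5
a=cv2.resize(im[115:285,165:280],None,fx=s,fy=3.4,interpolation=cv2.INTER_CUBIC)
def d(P,c,cl):
    q=((proj('side',P)-[165,115])*[s,3.4]).astype(int); cv2.polylines(a,[q.reshape(-1,1,2)],cl,c,1)
d(sel([(-45,-120,74),(45,-120,74),(45,120,74),(-45,120,74)]),(0,0,255),True)
d(sel([(-55,-85,78),(37,-85,78),(37,85,78),(-55,85,78)]),(0,255,0),True)
d(sel([(10*np.cos(t),108+10*np.sin(t),76) for t in np.linspace(0,6.28,20)]),(255,0,0),True)
d([(.571,.291,.012),(.379,.26,.012)],(255,255,0),False)
cv2.imwrite('pics/d.png',a)
go(.5,-.2,.2,.16)
E
```

```text
t 0.8 dp [ 432.1 -303.7   -3.7] rot [-0.    -0.     0.099]
```

View pics/d.png

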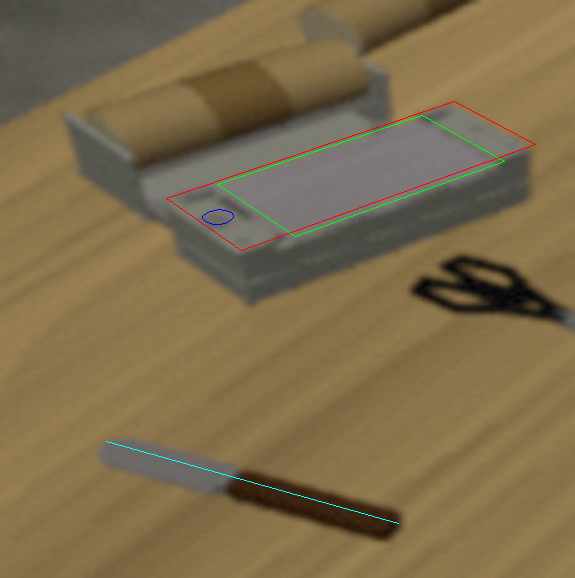

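The crop shows the knife at (100–400, 440–525) under its line. The selector fits within about 1–1.5 px, with the large disc at (218,217). The look-alikes are knife B at top pixel (150,252), which is 262 mm long, and the scissors at (270,190). I choose A at (191,182).

```bash
python3 -m jog '{"dp":[[432,-304,-4],[432,-304,-4],[432,-304,-4],[432,-304,-4],[432,-304,-4],[432,-304,-4],[432,-304,-4],[432,-304,-4],[432,-304,-4],[432,-304,-4],[432,-304,-4],[432,-304,-4]],"delta_rot":[[0,0,0.1],[0,0,0.1],[0,0,0.1],[0,0,0.1],[0,0,0.1],[0,0,0.1],[0,0,0.1],[0,0,0.1],[0,0,0.1],[0,0,0.1],[0,0,0.1],[0,0,0.1]],"gripper":[0.2,0.2,0.2,0.2,0.2,0.2,0.2,0.2,0.2,0.2,0.2,0.2]}'; python3 -c "
from h import *
go(.463,.2755,.1,.158)"
```

```text
time: 2.0
position: [0.5019, -0.1967, 0.2005]
tool_rot: [0.997, 0.082, 0.001, -0.0]
ft_force: [-0.9, -1.1, -0.2]
grip_width: 0.0527
grip_force: 0.0
t 2.0 dp [  38.6 -472.2  100.6] rot [-0.    -0.001  0.006]
```

```bash
python3 -m jog '{"dp":[[39,-472,60],[39,-472,60],[39,-472,60],[39,-472,60],[39,-472,60],[39,-472,60],[39,-472,60],[39,-472,100],[39,-472,100],[39,-472,100],[39,-472,100],[39,-472,100]],"delta_rot":[[0,0,0],[0,0,0],[0,0,0],[0,0,0],[0,0,0],[0,0,0],[0,0,0],[0,0,0],[0,0,0],[0,0,0],[0,0,0],[0,0,0]],"gripper":[0.2,0.2,0.2,0.2,0.2,0.2,0.2,0.2,0.2,0.2,0.2,0.2]}'; python3 -c "
from h import *
go(.463,.2755,.004,.158)
for c in('top','side'):
  im=robot.camera(c);cv2.imwrite(f'pics/{c}1.png',im[:,:,::-1])
a=cv2.imread('pics/top1.png')[130:250,140:260];b=cv2.imread('pics/side1.png')[200:320,160:280]
cv2.imwrite('pics/e.png',cv2.resize(np.hstack([a,b]),None,fx=3.3,fy=3.3,interpolation=2))"
```

```text
time: 3.2
position: [0.4635, 0.272, 0.0999]
tool_rot: [0.997, 0.08, -0.0, 0.0]
ft_force: [-0.3, -0.1, 0.8]
grip_width: 0.0523
grip_force: 0.0
t 3.2 dp [ 0.1 -3.6 95.9] rot [0.001 0.001 0.002]
```

View pics/e.png

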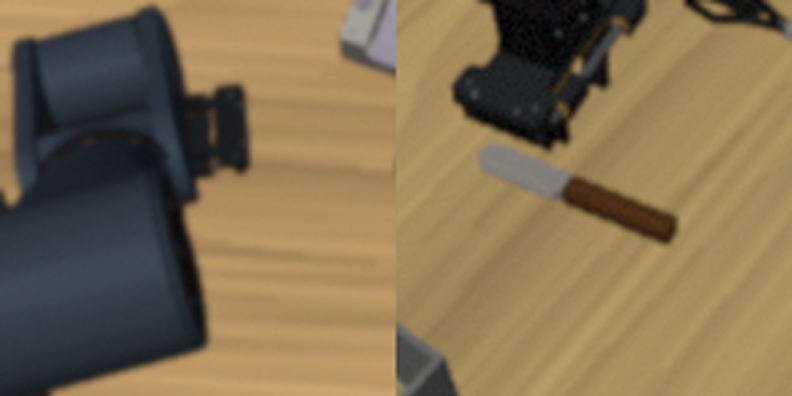

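The hand is above the knife (side half, around (560,120)) and nothing is in its way. The knife lies clear at (575,190).

```bash
python3 -m jog '{"dp":[[0,-3,40],[0,-3,70],[0,-3,85],[0,-3,96],[0,-3,96],[0,-3,96],[0,-3,96],[0,-3,96],[0,-3,96],[0,-3,96],[0,-3,96],[0,-3,96]],"delta_rot":[[0,0,0],[0,0,0],[0,0,0],[0,0,0],[0,0,0],[0,0,0],[0,0,0],[0,0,0],[0,0,0],[0,0,0],[0,0,0],[0,0,0]],"gripper":[0.2,0.2,0.2,0.2,0.2,-1,-1,-1,-1,-1,-1,-1]}' 45; python3 -m jog '{"dp":[[0,0,0],[0,0,0],[0,0,-40],[0,0,-80],[0,0,-100],[0,0,-100],[0,0,-100]],"delta_rot":[[0,0,0],[0,0,0],[0,0,0],[0,0,0],[0,0,0],[0,0,0],[0,0,0]],"gripper":[-1,-1,-1,-1,-1,-1,-1]}'; python3 -c "
from h import *
p=sel((-75-110,0,61));print(p);go(*p[:2],.105,SEL[2])"
```

```text
time: 4.5
position: [0.4632, 0.2755, 0.0043]
tool_rot: [0.997, 0.079, 0.0, -0.0]
ft_force: [0.4, 0.2, -0.1]
grip_width: 0.0048
grip_force: 0.0
time: 5.2
position: [0.463, 0.2754, 0.1044]
tool_rot: [0.997, 0.079, 0.0, -0.0]
ft_force: [0.8, -0.0, -0.4]
grip_width: 0.0005
grip_force: 0.0
[0.44262662 0.03462922 0.061     ]
t 5.2 dp [-58.2 234.5  -0.7] rot [-0.    -0.     0.456]
```

The fingers shut to 0.5 mm, so the grasp missed. I'll look again.

```bash
python3 -c "
from h import *
for c in('top','side'):
  im=robot.camera(c);cv2.imwrite(f'pics/{c}2.png',im[:,:,::-1])
  print(robot.search_frame('knife',c))
  print(proj(c,[robot.get_obs()['position'],[.463,.2755,.012],[.463,.2755,.0]]))
a=cv2.imread('pics/top2.png')[130:250,140:260];b=cv2.imread('pics/side2.png')[180:300,160:280]
cv2.imwrite('pics/f.png',cv2.resize(np.hstack([a,b]),None,fx=3.3,fy=3.3,interpolation=2))"
```

```text
[{'rect': [148.8, 251.7, 173.9, 282.5], 'score': 0.82}]
[[187.60636678 180.44873031]
 [191.46355502 185.84370849]
 [191.95276597 186.54259557]]
[{'rect': [187.0, 241.1, 242.4, 275.4], 'score': 0.96}, {'rect': [206.0, 323.0, 313.5, 351.5], 'score': 0.75}]
[[215.18622245 239.24906286]
 [217.90225885 258.58458604]
 [218.27907126 260.96520454]]
```

View pics/f.png

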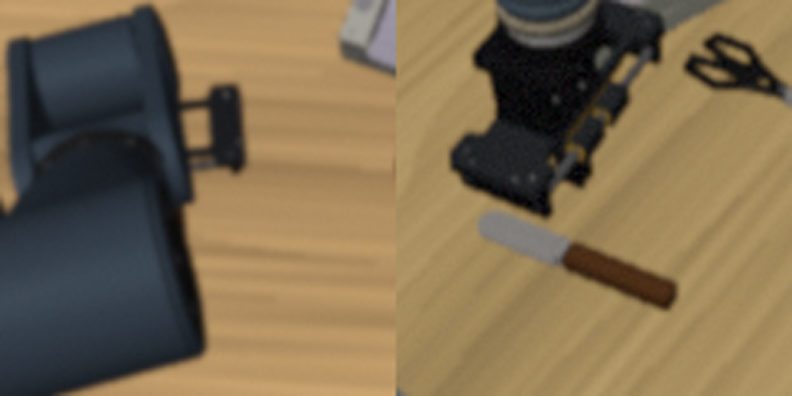

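```bash
python3 -c "
from h import *
o=robot.get_obs();r=R.from_quat(o['tool_rot']);p=o['position'];print(r.as_matrix().round(2).tolist())
for n,q in dict(tcp=(0,0,0),up70=(0,0,-70),bpp=(37,95,-70),bmp=(-37,95,-70),bpm=(37,-95,-70),bmm=(-37,-95,-70)).items():
  P=p+r.apply(np.array(q)/1e3); print(n,[proj(c,P)[0].round(0).tolist() for c in('side','top')])
a=cv2.imread('pics/side2.png')[165:285,165:265]
a=cv2.resize(a,None,fx=5,fy=5,interpolation=2)
a=cv2.convertScaleAbs(255*(a/255.)**.5)
s=lambda P:((proj('side',P)-[165,165])*5).astype(int)
K=np.array([p,p+r.apply([0,0,-.07])]);cv2.polylines(a,[s(K).reshape(-1,1,2)],0,(0,0,255),1)
for z in(0,.024):
  k=R.from_euler('z',.158).apply(np.array([(-.085,-.011,z),(.02,-.011,z),(.02,.011,z),(-.085,.011,z)]))+[.463,.2755,0];cv2.polylines(a,[s(k).reshape(-1,1,2)],1,(0,255,0),1)
cv2.imwrite('pics/g.png',a)"
```

```text
[[0.99, 0.16, -0.0], [0.16, -0.99, -0.0], [-0.0, 0.0, -1.0]]
tcp [[215.0, 239.0], [188.0, 180.0]]
up70 [[212.0, 222.0], [184.0, 176.0]]
bpp [[219.0, 194.0], [214.0, 161.0]]
bmp [[243.0, 202.0], [216.0, 184.0]]
bpm [[179.0, 245.0], [153.0, 167.0]]
bmm [[205.0, 255.0], [154.0, 190.0]]
```

View pics/g.png

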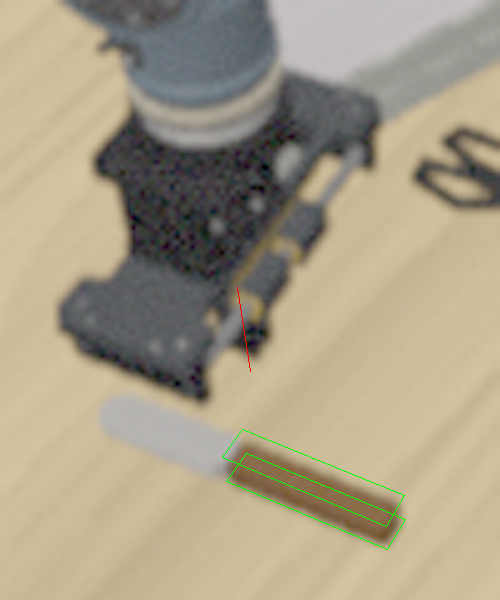

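In the picture the fingertips are at crop (255,345), about 4 px above the projected TCP at (250,372), so the hand looks 15–20 mm higher than it reports. The knife sits where it was fitted. I'll find the bench by touch, with the fingers open around the handle.

```bash
python3 -m jog '{"dp":[[0,0,0],[0,0,0],[0,0,0],[0,0,30],[0,0,60],[0,0,80],[0,0,92],[0,0,98],[0,0,98],[0,0,100],[0,0,102],[0,0,102]],"delta_rot":[[0,0,0],[0,0,0],[0,0,0],[0,0,0],[0,0,0],[0,0,0],[0,0,0],[0,0,0],[0,0,0],[0,0,0],[0,0,0],[0,0,0]],"gripper":[0.2,0.2,0.2,0.2,0.2,0.2,0.2,0.2,0.2,0.2,0.2,0.2]}'
for i in 1; do python3 -m jog '{"dp":[[0,0,1],[0,0,2],[0,0,2]],"delta_rot":[[0,0,0],[0,0,0],[0,0,0]],"gripper":[0.2,0.2,0.2]}'; python3 -m jog '{"dp":[[0,0,1],[0,0,2],[0,0,2]],"delta_rot":[[0,0,0],[0,0,0],[0,0,0]],"gripper":[0.2,0.2,0.2]}';done
python3 -c "
from h import *
im=robot.camera('side');cv2.imwrite('pics/side3.png',im[:,:,::-1])
print(proj('side',robot.get_obs()['position']))
a=im[165:285,165:265,::-1];a=cv2.resize(a,None,fx=5,fy=5,interpolation=2)
cv2.imwrite('pics/i.png',cv2.convertScaleAbs(255*(a/255.)**.5))"
```

```text
time: 6.6
position: [0.4635, 0.2756, 0.0028]
tool_rot: [0.997, 0.079, 0.0, -0.0]
ft_force: [0.0, -0.5, -0.6]
grip_width: 0.0524
grip_force: 0.0
time: 6.9
position: [0.4632, 0.2755, 0.0003]
tool_rot: [0.997, 0.079, 0.0, -0.0]
ft_force: [-0.3, -0.0, 0.3]
grip_width: 0.0521
grip_force: 0.0
time: 7.2
position: [0.4631, 0.2754, -0.0019]
tool_rot: [0.997, 0.079, -0.0, 0.0]
ft_force: [0.2, 0.1, 0.8]
grip_width: 0.0522
grip_force: 0.0
[[218.32505657 261.30264191]]
```

View pics/i.png

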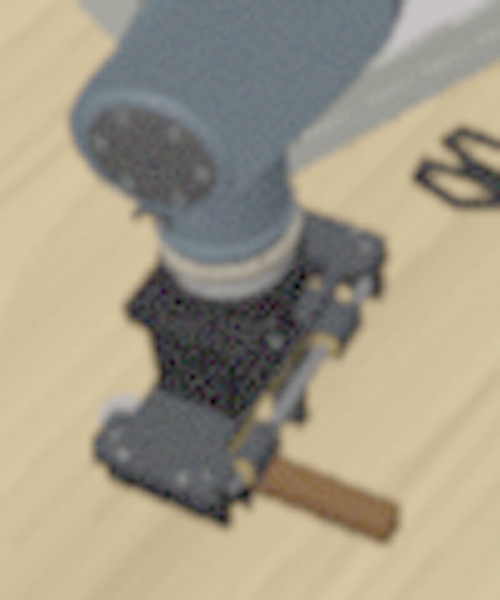

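The hand straddles the handle. The far fingertip at crop (300,418) sits about 4 px above where it would touch the bench, so the error is in height only. I'll keep feeling downwards.

```bash
for i in 1; do python3 -m jog '{"dp":[[0,0,2],[0,0,4],[0,0,4]],"delta_rot":[[0,0,0],[0,0,0],[0,0,0]],"gripper":[0.2,0.2,0.2]}'; python3 -m jog '{"dp":[[0,0,2],[0,0,4],[0,0,4]],"delta_rot":[[0,0,0],[0,0,0],[0,0,0]],"gripper":[0.2,0.2,0.2]}';done | grep -E 'pos|ft'
```

```text
position: [0.4629, 0.2754, -0.0061]
ft_force: [0.1, 0.1, -0.2]
position: [0.463, 0.2754, -0.0101]
ft_force: [-0.0, 0.4, 0.4]
```

```bash
for i in 1; do python3 -m jog '{"dp":[[0,0,1],[0,0,2],[0,0,2]],"delta_rot":[[0,0,0],[0,0,0],[0,0,0]],"gripper":[0.2,0.2,0.2]}'; python3 -m jog '{"dp":[[0,0,1],[0,0,2],[0,0,2]],"delta_rot":[[0,0,0],[0,0,0],[0,0,0]],"gripper":[0.2,0.2,0.2]}';done | grep -E 'pos|ft'
```

```text
position: [0.4631, 0.2754, -0.0119]
ft_force: [-0.3, 0.4, -0.3]
position: [0.4631, 0.2754, -0.0139]
ft_force: [-0.1, -1.1, 0.5]
```

```bash
for i in 1; do python3 -m jog '{"dp":[[0,0,1],[0,0,2],[0,0,2]],"delta_rot":[[0,0,0],[0,0,0],[0,0,0]],"gripper":[0.2,0.2,0.2]}'; python3 -m jog '{"dp":[[0,0,0.7],[0,0,1.5],[0,0,1.5]],"delta_rot":[[0,0,0],[0,0,0],[0,0,0]],"gripper":[0.2,0.2,0.2]}';done | grep -E 'pos|ft'
```

```text
position: [0.4631, 0.2754, -0.0159]
ft_force: [1.0, -0.2, 0.4]
position: [0.4631, 0.2754, -0.0174]
ft_force: [-0.2, 0.5, 0.3]
```

```bash
for i in 1; do python3 -m jog '{"dp":[[0,0,0.7],[0,0,1.5],[0,0,1.5]],"delta_rot":[[0,0,0],[0,0,0],[0,0,0]],"gripper":[0.2,0.2,0.2]}'; python3 -m jog '{"dp":[[0,0,0.7],[0,0,1.5],[0,0,1.5]],"delta_rot":[[0,0,0],[0,0,0],[0,0,0]],"gripper":[0.2,0.2,0.2]}';done | grep -E 'pos|ft'
```

```text
position: [0.4631, 0.2754, -0.0189]
ft_force: [0.7, -0.9, 0.4]
position: [0.4631, 0.2754, -0.0204]
ft_force: [0.1, 0.1, -0.3]
```

```bash
python3 -m jog '{"dp":[[0,0,1],[0,0,2],[0,0,2],[0,0,2]],"delta_rot":[[0,0,0],[0,0,0],[0,0,0],[0,0,0]],"gripper":[0.2,0.2,0.2,0.2]}'| grep -E 'pos|ft';  python3 -m jog '{"dp":[[0,0,0],[0,0,0],[0,0,0],[0,0,0],[0,0,0],[0,0,0],[0,0,0]],"delta_rot":[[0,0,0],[0,0,0],[0,0,0],[0,0,0],[0,0,0],[0,0,0],[0,0,0]],"gripper":[-1,-1,-1,-1,-1,-1,-1]}' 45
```

```text
position: [0.4632, 0.2754, -0.0223]
ft_force: [-0.4, -0.3, -0.1]
time: 10.75
position: [0.4633, 0.2756, -0.0222]
tool_rot: [0.997, 0.079, 0.0, -0.0]
ft_force: [-0.9, -0.2, 0.5]
grip_width: 0.0214
grip_force: 45.0
```

Gripped at 21.4 mm, which matches the 22 mm handle. The blade is then 34.3 mm above the reported z. I'll lift and move to the stand-off in front of the slot.

```bash
python3 -m jog '{"dp":[[0,0,-50],[0,0,-100],[0,0,-120],[0,0,-120]],"delta_rot":[[0,0,0],[0,0,0],[0,0,0],[0,0,0]],"gripper":[-1,-1,-1,-1]}'; python3 -c "
from h import *
p=sel((-190,0,61));print(p);go(*p[:2],.07,SEL[2])"
```

```text
time: 11.15
position: [0.4655, 0.2763, 0.1008]
tool_rot: [0.997, 0.079, 0.004, -0.001]
ft_force: [0.8, 0.7, -1.3]
grip_width: 0.0215
grip_force: 45.0
[0.43784626 0.03609488 0.061     ]
t 11.15 dp [-65.6 232.9  30. ] rot [-0.003 -0.007  0.456]
```

```bash
python3 -m jog '{"dp":[[-63,40,0],[-63,80,0],[-63,120,0],[-63,160,0],[-63,200,0],[-63,232,0],[-63,232,10],[-63,232,28],[-63,232,28],[-63,232,28],[-63,232,28]],"delta_rot":[[0,0,0.1],[0,0,0.2],[0,0,0.3],[0,0,0.4],[0,0,0.456],[0,0,0.456],[0,0,0.456],[0,0,0.456],[0,0,0.456],[0,0,0.456],[0,0,0.456]],"gripper":[-1,-1,-1,-1,-1,-1,-1,-1,-1,-1,-1]}'; python3 -c "
from h import *
p=sel((-190,0,61));go(*p[:2],.0318,SEL[2])
im=robot.camera('side')[:,:,::-1];im2=robot.camera('top')[:,:,::-1]
cv2.imwrite('pics/side4.png',im);cv2.imwrite('pics/top4.png',im2)
o=robot.get_obs();z=o['position'][2]+.0343
K=o['position'][:2]+R.from_quat(o['tool_rot']).apply([.11,0,0])[:2];K=np.r_[K,z];print('tip',K)
def crop(im,c,u,v,w,h,s):
  a=cv2.resize(np.ascontiguousarray(im[v:v+h,u:u+w]),None,fx=s,fy=s,interpolation=2)
  P=lambda q:tuple(((proj(c,q)[0]-[u,v])*s).astype(int).tolist())
  cv2.circle(a,P(K),3,(0,0,255),1)
  cv2.line(a,P(sel((-55,-85,74))),P(sel((-55,85,74))),(0,255,0),1)
  return a
cv2.imwrite('pics/k.png',np.hstack([crop(im,'side',175,120,110,110,3.6),crop(im2,'top',235,100,110,110,3.6)]))"
```

```text
time: 12.25
position: [0.4374, 0.0371, 0.0697]
tool_rot: [0.989, -0.148, -0.0, -0.0]
ft_force: [-0.9, -0.2, -1.5]
grip_width: 0.0216
grip_force: 45.0
t 12.25 dp [ 0.8  0.8 37.9] rot [-0.     0.001  0.001]
tip [0.54306409 0.00481047 0.10440526]
```

View pics/k.png

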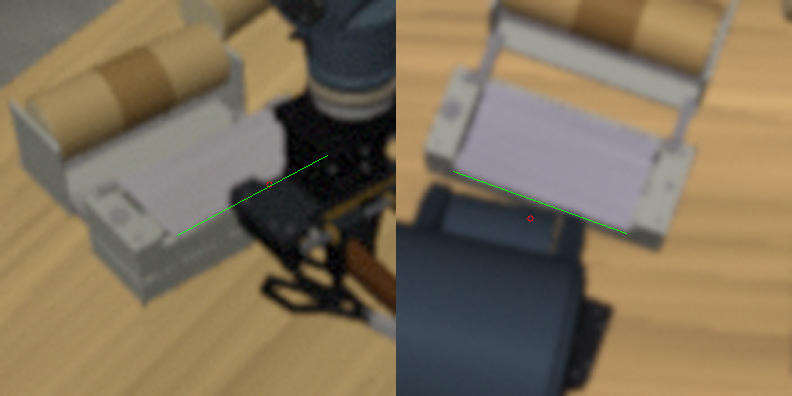

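The hand hides the blade in both views: side crop (270,185), top crop (530,218). The green lip line agrees with the cover edge in both. I'll insert at the slot height by feel, watching the force.

```bash
python3 -m jog '{"dp":[[0,0,15],[0,0,30],[0,0,38],[0,0,38],[0,0,38],[15,0,38],[30,0,38],[32,0,38],[36,0,38],[40,0,38],[40,0,38]],"delta_rot":[[0,0,0],[0,0,0],[0,0,0],[0,0,0],[0,0,0],[0,0,0],[0,0,0],[0,0,0],[0,0,0],[0,0,0],[0,0,0]],"gripper":[-1,-1,-1,-1,-1,-1,-1,-1,-1,-1,-1]}';  python3 -m jog '{"dp":[[4,0,0],[8,0,0],[12,0,0],[15,0,0],[15,0,0]],"delta_rot":[[0,0,0],[0,0,0],[0,0,0],[0,0,0],[0,0,0]],"gripper":[-1,-1,-1,-1,-1]}'
```

```text
time: 13.45
position: [0.4761, 0.0247, 0.0319]
tool_rot: [0.989, -0.148, 0.0, 0.0]
ft_force: [-0.6, -0.4, -1.3]
grip_width: 0.0217
grip_force: 45.0
time: 13.95
position: [0.4911, 0.0201, 0.0318]
tool_rot: [0.989, -0.148, 0.0, 0.0]
ft_force: [0.6, -0.5, -1.3]
grip_width: 0.0217
grip_force: 45.0
```

```bash
cat >> h.py <<'E'
def avg(n=8):
    F=[]
    for _ in range(n): robot.camera('side');F.append(robot.get_obs()['ft_force'])
    o=robot.get_obs();print('t',o['time'],'pos',o['position'].round(4),'F',np.mean(F,0).round(2))
E
python3 -c "from h import *;avg(6)"
python3 -m jog '{"dp":[[0,0,-5],[0,0,-10],[1,0,-15],[2,0,-20],[4,0,-26],[6,0,-31],[8,0,-36],[8,0,-36],[8,0,-36]],"delta_rot":[[0,0,0],[0,0,0],[0,0,0],[0,0,0],[0,0,0],[0,0,0],[0,0,0],[0,0,0],[0,0,0]],"gripper":[-1,-1,-1,-1,-1,-1,-1,-1,-1]}'
python3 -c "
from h import *;avg(6)
for c in('top','side'):
  im=robot.camera(c)[:,:,::-1];cv2.imwrite(f'pics/{c}5.png',im);print(robot.search_frame('cover',c))
  for th in(0,.5):
    print(th,proj(c,sel([(37-92*np.cos(th),y,74+92*np.sin(th)) for y in(-85,85)])).round(0).tolist())
  a=cv2.imread(f'pics/{c}4.png').astype(int);d=np.abs(a-im).max(2)
  m=(d>35)
  if c=='top': m[178:]=0
  ys,xs=np.nonzero(m);print(len(xs),xs.min(),xs.max(),ys.min(),ys.max())
"
```

```text
t 14.25 pos [0.49   0.0204 0.0317] F [ 0.01  0.06 -1.26]
time: 15.15
position: [0.4985, 0.0178, 0.068]
tool_rot: [0.989, -0.148, 0.001, 0.0]
ft_force: [0.1, -0.4, -2.4]
grip_width: 0.0218
grip_force: 45.0
t 15.45 pos [0.4979 0.018  0.0676] F [ 0.44  0.41 -2.46]
[{'rect': [257.9, 123.4, 306.6, 156.8], 'score': 0.69}]
0 [[299.0, 165.0], [251.0, 148.0]]
0.5 [[301.0, 158.0], [252.0, 141.0]]
2908 150 301 128 177
[{'rect': [210.4, 158.6, 239.5, 176.3], 'score': 0.43}]
0 [[266.0, 163.0], [224.0, 185.0]]
0.5 [[264.0, 151.0], [221.0, 173.0]]
9841 211 486 0 301
```

A load of 1.2 N shows the blade is carrying the cover at about 0.5 rad. I'll continue along the arc past upright.

```bash
python3 -m jog '{"dp":[[5,0,-8],[11,0,-15],[18,0,-21],[26,0,-26],[35,0,-30],[43,0,-33],[50,0,-34],[56,0,-34],[62,0,-34],[68,0,-34],[72,0,-33],[72,0,-33]],"delta_rot":[[0,0,0],[0,0,0],[0,0,0],[0,0,0],[0,0,0],[0,0,0],[0,0,0],[0,0,0],[0,0,0],[0,0,0],[0,0,0],[0,0,0]],"gripper":[-1,-1,-1,-1,-1,-1,-1,-1,-1,-1,-1,-1]}'
python3 -m jog '{"dp":[[0,0,0],[0,0,0],[0,0,0],[-50,0,0],[-100,0,0],[-130,0,0],[-130,0,0],[-130,0,0]],"delta_rot":[[0,0,0],[0,0,0],[0,0,0],[0,0,0],[0,0,0],[0,0,0],[0,0,0],[0,0,0]],"gripper":[-1,-1,-1,-1,-1,-1,-1,-1]}'
python3 -c "
from h import *;avg(2); go(.463,.2755,.1,.158)"
```

```text
time: 16.85
position: [0.5674, -0.0034, 0.1005]
tool_rot: [0.989, -0.148, 0.0, 0.0]
ft_force: [-0.8, -0.6, -0.3]
grip_width: 0.0215
grip_force: 45.0
time: 17.65
position: [0.4428, 0.0351, 0.1012]
tool_rot: [0.989, -0.148, 0.001, 0.0]
ft_force: [0.3, 0.1, -1.5]
grip_width: 0.0218
grip_force: 45.0
t 17.75 pos [0.4447 0.0344 0.1012] F [-0.09 -0.14 -1.52]
t 17.75 dp [ -53.2 -235.8    1.2] rot [ 0.    -0.004 -0.455]
```

```bash
python3 -m jog '{"dp":[[-53,-40,0],[-53,-80,0],[-53,-120,0],[-53,-160,0],[-53,-200,0],[-53,-236,0],[-53,-236,40],[-53,-236,80],[-53,-236,105],[-53,-236,116],[-53,-236,116],[-53,-236,116]],"delta_rot":[[0,0,-0.1],[0,0,-0.2],[0,0,-0.3],[0,0,-0.4],[0,0,-0.455],[0,0,-0.455],[0,0,-0.455],[0,0,-0.455],[0,0,-0.455],[0,0,-0.455],[0,0,-0.455],[0,0,-0.455]],"gripper":[-1,-1,-1,-1,-1,-1,-1,-1,-1,-1,-1,-1]}'
```

```text
time: 18.95
position: [0.4623, 0.2764, -0.0147]
tool_rot: [0.997, 0.079, 0.001, -0.0]
ft_force: [-0.5, 0.8, -0.9]
grip_width: 0.0216
grip_force: 45.0
```

```bash
python3 -m jog '{"dp":[[0,0,2],[0,0,4],[0,0,6],[0,0,7],[0,0,7.5],[0,0,7.5],[0,0,7.5]],"delta_rot":[[0,0,0],[0,0,0],[0,0,0],[0,0,0],[0,0,0],[0,0,0],[0,0,0]],"gripper":[-1,-1,-1,-1,-1,-1,-1]}'
python3 -m jog '{"dp":[[0,0,0],[0,0,0],[0,0,0],[0,0,0],[0,0,-30],[0,0,-70],[0,0,-120],[0,0,-170],[0,0,-170],[0,0,-170]],"delta_rot":[[0,0,0],[0,0,0],[0,0,0],[0,0,0],[0,0,0],[0,0,0],[0,0,0],[0,0,0],[0,0,0],[0,0,0]],"gripper":[0.1,0.1,0.1,0.1,0.1,0.1,0.1,0.1,0.1,0.1]}'
python3 -c "
from h import *
for c in('top','side'):
  im=robot.camera(c)[:,:,::-1];cv2.imwrite(f'pics/{c}6.png',im)
  for n in('cover','slide_top','knife'):print(c,n,[(d['score'],np.round(d['rect'])) for d in robot.search_frame(n,c)])
  for q in((-5,-37.5,57),(-5,37.5,57)):print(proj(c,sel(q)).round(1))
a=cv2.imread('pics/top6.png')[75:180,230:340];b=cv2.imread('pics/side6.png')[110:215,170:280]
cv2.imwrite('pics/l.png',cv2.resize(np.hstack([a,b]),None,fx=3.6,fy=3.6,interpolation=2))"
```

```text
time: 19.65
position: [0.461, 0.2762, -0.0222]
tool_rot: [0.997, 0.079, 0.0, -0.0]
ft_force: [-1.3, -0.3, 6.1]
grip_width: 0.0216
grip_force: 45.0
time: 20.65
position: [0.4615, 0.2764, 0.1486]
tool_rot: [0.997, 0.079, 0.002, -0.0]
ft_force: [-0.3, 1.1, -0.5]
grip_width: 0.0477
grip_force: 0.0
top cover [(0.86, array([261., 101., 315., 138.]))]
top slide_top [(0.51, array([280., 142., 292., 150.]))]
top knife [(0.62, array([157., 269., 177., 282.])), (0.6, array([194., 199., 193., 205.]))]
[[290.2 147.9]]
[[269.4 140.6]]
side cover [(0.72, array([218., 138., 250., 165.]))]
side slide_top [(0.53, array([238., 166., 246., 173.]))]
side knife [(0.96, array([207., 322., 315., 351.])), (0.72, array([189., 243., 246., 273.])), (0.41, array([218., 142., 245., 163.]))]
[[245.9 165.3]]
[[227.9 174.6]]
```

View pics/l.png

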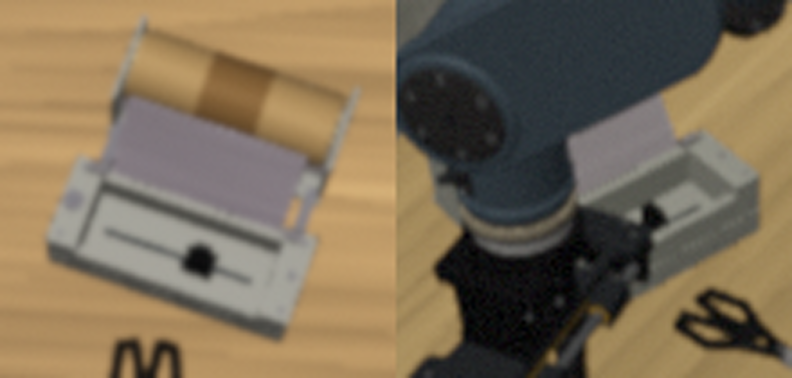

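The view shows the cover leaning back (top crop (205,160)). The recess is open, and the black grip is at top crop (200,262), i.e. pixel (285.6,147.8). Next I work out its position.

```bash
python3 -c "
from h import *
P=[atz('top',[(285.7,146.5)],.054)[0],atz('side',[(242,169)],.05)[0]]
for p in P:print(p.round(4),(R.from_euler('z',-SEL[2]).apply(p-[SEL[0],SEL[1],0])*1e3).round(1))
p=sel((-5,-21,0));print(p);go(*p[:2],.13,SEL[2])"
```

```text
[ 0.6088 -0.0388  0.054 ] [ -4.6 -21.5  54. ]
[ 0.6084 -0.0374  0.05  ] [ -5.4 -20.2  50. ]
[ 0.60856389 -0.03821186  0.        ]
t 21.05 dp [ 97.1 333.5  16. ] rot [0.001 0.002 0.455]
```

```bash
python3 -m jog '{"dp":[[0,45,0],[0,90,0],[0,135,0],[10,180,0],[30,220,0],[50,260,0],[70,300,0],[90,333,0],[97,333,0],[97,333,0],[97,333,0],[97,333,0]],"delta_rot":[[0,0,0.1],[0,0,0.2],[0,0,0.3],[0,0,0.4],[0,0,0.455],[0,0,0.455],[0,0,0.455],[0,0,0.455],[0,0,0.455],[0,0,0.455],[0,0,0.455],[0,0,0.455]],"gripper":[0,0,0,0,0,0,0,0,0,0,0,0]}'; python3 -c "
from h import *
p=sel((-5,-21,0));go(*p[:2],.025,SEL[2])"
```

```text
time: 22.25
position: [0.6075, -0.036, 0.1469]
tool_rot: [0.989, -0.147, -0.001, -0.0]
ft_force: [-0.6, -0.2, 0.1]
grip_width: 0.0434
grip_force: 0.0
t 22.25 dp [  2.    1.8 121.9] rot [0.    0.002 0.002]
```

Going down to pos z of about 0.018 (true tip about 41 mm), slowly at the end, then closing lightly.

```bash
python3 -m jog '{"dp":[[1,1,40],[1,1,80],[1,1,100],[1,1,108],[1,1,114],[1,1,120],[1,1,120],[1,1,120]],"delta_rot":[[0,0,0],[0,0,0],[0,0,0],[0,0,0],[0,0,0],[0,0,0],[0,0,0],[0,0,0]],"gripper":[0,0,0,0,0,0,0,0]}'; python3 -m jog '{"dp":[[0,0,3],[0,0,6],[0,0,8],[0,0,8]],"delta_rot":[[0,0,0],[0,0,0],[0,0,0],[0,0,0]],"gripper":[0,0,0,0]}';python3 -m jog '{"dp":[[0,0,0],[0,0,0],[0,0,0],[0,0,0],[0,0,0],[0,0,0]],"delta_rot":[[0,0,0],[0,0,0],[0,0,0],[0,0,0],[0,0,0],[0,0,0]],"gripper":[-1,-1,-1,-1,-1,-1]}' 12
```

```text
time: 23.05
position: [0.6104, -0.0388, 0.0282]
tool_rot: [0.989, -0.148, 0.001, 0.0]
ft_force: [0.1, 0.4, -0.4]
grip_width: 0.0434
grip_force: 0.0
time: 23.45
position: [0.6094, -0.0387, 0.0189]
tool_rot: [0.989, -0.148, -0.0, -0.0]
ft_force: [-0.3, -0.0, 0.3]
grip_width: 0.0437
grip_force: 0.0
time: 24.05
position: [0.6099, -0.0384, 0.0193]
tool_rot: [0.989, -0.148, 0.0, -0.0]
ft_force: [0.6, 1.8, 0.1]
grip_width: 0.0158
grip_force: 12.0
```

Gripped at 15.8 mm, which matches the 16 mm grip. The selector's +y is the tool's -y, so I slide that way.

```bash
python3 -m jog '{"dp":[[0,-8,0],[0,-18,0],[0,-28,0],[0,-38,0],[0,-46,0],[0,-52,0],[0,-52,0]],"delta_rot":[[0,0,0],[0,0,0],[0,0,0],[0,0,0],[0,0,0],[0,0,0],[0,0,0]],"gripper":[-1,-1,-1,-1,-1,-1,-1]}'; python3 -m jog '{"dp":[[0,-2,0],[0,-4,0],[0,-4,0],[0,-4,0]],"delta_rot":[[0,0,0],[0,0,0],[0,0,0],[0,0,0]],"gripper":[-1,-1,-1,-1]}';python3 -m jog '{"dp":[[0,-2,0],[0,-3,0],[0,-3,0],[0,-3,0]],"delta_rot":[[0,0,0],[0,0,0],[0,0,0],[0,0,0]],"gripper":[-1,-1,-1,-1]}'
```

```text
time: 24.75
position: [0.6255, 0.0127, 0.0193]
tool_rot: [0.989, -0.148, 0.0, -0.001]
ft_force: [0.5, 1.4, 0.8]
grip_width: 0.0155
grip_force: 12.0
time: 25.15
position: [0.626, 0.0147, 0.0193]
tool_rot: [0.989, -0.148, -0.0, -0.0]
ft_force: [0.2, -0.8, 1.6]
grip_width: 0.016
grip_force: 12.0
time: 25.55
position: [0.6269, 0.0177, 0.0193]
tool_rot: [0.989, -0.148, -0.0, 0.0]
ft_force: [-0.7, -2.8, 2.5]
grip_width: 0.0159
grip_force: 12.0
```

```bash
python3 -m jog '{"dp":[[0,-2,0],[0,-3,0],[0,-3,0],[0,-3,0]],"delta_rot":[[0,0,0],[0,0,0],[0,0,0],[0,0,0]],"gripper":[-1,-1,-1,-1]}';python3 -m jog '{"dp":[[0,-2,0],[0,-3,0],[0,-3,0],[0,-3,0]],"delta_rot":[[0,0,0],[0,0,0],[0,0,0],[0,0,0]],"gripper":[-1,-1,-1,-1]}'
```

```text
time: 25.95
position: [0.6279, 0.0206, 0.0193]
tool_rot: [0.989, -0.148, 0.0, -0.0]
ft_force: [-1.3, -1.9, 3.4]
grip_width: 0.0162
grip_force: 12.0
time: 26.35
position: [0.6278, 0.0207, 0.0193]
tool_rot: [0.989, -0.147, -0.001, 0.002]
ft_force: [-2.6, -9.4, 4.1]
grip_width: 0.0159
grip_force: 12.0
```

It halted at the stop: no further travel, and the force rose to about 10 N. I'll release, rise clear, and check with the cameras.

```bash
python3 -m jog '{"dp":[[0,0,0],[0,0,0],[0,0,0],[0,0,-20],[0,0,-60],[0,0,-110],[0,0,-150],[-50,0,-160],[-100,0,-160],[-150,0,-160],[-180,0,-160],[-180,0,-160]],"delta_rot":[[0,0,0],[0,0,0],[0,0,0],[0,0,0],[0,0,0],[0,0,0],[0,0,0],[0,0,0],[0,0,0],[0,0,0],[0,0,0],[0,0,0]],"gripper":[-0.3,-0.3,-0.3,-0.3,-0.3,-0.3,-0.3,-0.3,-0.3,-0.3,-0.3,-0.3]}'; python3 -m jog '{"dp":[[0,50,0],[0,100,0],[0,150,0],[0,200,0],[0,250,0],[0,250,0],[0,250,0]],"delta_rot":[[0,0,0],[0,0,0],[0,0,0],[0,0,0],[0,0,0],[0,0,0],[0,0,0]],"gripper":[-0.3,-0.3,-0.3,-0.3,-0.3,-0.3,-0.3]}'
python3 -c "
from h import *
a=[cv2.imread('pics/%s0.png'%c).astype(int) for c in('top','side')]
for i,c in enumerate(('top','side')):
  im=robot.camera(c)[:,:,::-1];cv2.imwrite(f'pics/{c}7.png',im)
  for n in('cover','slide_top','knife','scissors','tape'):
    for d in robot.search_frame(n,c)[:3]:
      r=d['rect'];print(c,n,round(d['score'],2),np.round(r),(R.from_euler('z',-SEL[2]).apply(atz(c,[((r[0]+r[2])/2,(r[1]+r[3])/2)],.05)[0]-[SEL[0],SEL[1],0])*1e3).round(0) if n=='slide_top' else '')
"
```

```text
time: 27.55
position: [0.4504, 0.0783, 0.1788]
tool_rot: [0.989, -0.147, -0.003, -0.0]
ft_force: [0.7, -0.5, 0.6]
grip_width: 0.0305
grip_force: 0.0
time: 28.25
position: [0.384, -0.1645, 0.1792]
tool_rot: [0.989, -0.15, 0.0, -0.0]
ft_force: [0.3, 0.3, 0.5]
grip_width: 0.0304
grip_force: 0.0
top cover 0.85 [262. 103. 315. 140.] 
top slide_top 0.46 [187. 154. 195. 213.] [-234.  233.   50.]
top knife 0.8 [122. 220. 176. 283.] 
top knife 0.74 [185. 155. 194. 211.] 
top knife 0.33 [265. 138. 276. 144.] 
top tape 0.51 [351. 162. 365. 176.] 
side cover 0.74 [196. 128. 247. 171.] 
side knife 0.77 [206. 325. 314. 351.] 
side knife 0.57 [188. 240. 247. 274.] 
side scissors 0.69 [248. 190. 300. 223.] 
side tape 0.73 [283. 136. 322. 165.]
```

```bash
python3 -c "
from h import *
for c in('top','side'):
  im=cv2.imread(f'pics/{c}7.png');q=proj(c,sel([(-30,-85,50),(25,-85,50),(25,85,50),(-30,85,50)])).astype(np.int32)
  m=np.zeros(im.shape[:2],np.uint8);cv2.fillPoly(m,[q],1);g=im.max(2);ys,xs=np.nonzero((m>0)&(g<60));print(c,len(xs),xs.mean(),ys.mean())
  print((R.from_euler('z',-SEL[2]).apply(atz(c,[(xs.mean(),ys.mean())],.052)[0]-[SEL[0],SEL[1],0])*1e3).round(1))
print(robot.get_obs()['time'])"
```

```text
top 46 268.95652173913044 141.47826086956522
[-7.  38.1 52. ]
side 47 226.19148936170214 177.61702127659575
[-8.8 47.4 52. ]
28.85
```

Top view puts the grip at y = +38 mm, in agreement with the felt stop. The cover is open, the knife is down, and the scissors and tape are where they were.

```bash
python3 -c "
from rig import robot
print(robot.hand_in())"
```

```text
the job is handed in; nothing more can be done
None
```

I handed the job in at about 29 s with the cover leaning back open, the knife laid flat on the bench, the selector grip pushed to the stop at the large-disc end, and the scissors and tape untouched; no verdict came back.

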